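# Pack out a tube rack in a mixer clamp and hold it tight

## Task

The sliding jaw of the bench mixer is too short of travel to clamp the orange tube rack. Stand spacer blocks upright side by side in the gap between rack and jaw, one after the other, until the jaw can close on them before it reaches its end stop; then push the jaw by its black handle until the stack is squeezed against the rack and the yellow spring pad is pressed in about half way, and finish while still holding it there. Leave spare spacers off the mixer, and do not disturb the clear bottle and the amber jar.

Things in the scene. Friction and masses are not known exactly. Their poses are not given: they have to be found in the camera images.
- spacer1: One of four equal loose spacers, 80 g: grey block 24 mm thick (y), 60 wide (x), 40 high, its bottom 6 mm 2 mm narrower all round; upright red tab on its middle, 28 wide (x), 8 thick (y), from 40 to 76 mm above the underside. Origin: centre of the underside, z up. Starts upright on the green mat. Pinch the tab across its 28 mm (along x), fingertips above the grey block, to clear the neighbours
- spacer2: One of four equal loose spacers, 80 g: grey block 24 mm thick (y), 60 wide (x), 40 high, its bottom 6 mm 2 mm narrower all round; upright red tab on its middle, 28 wide (x), 8 thick (y), from 40 to 76 mm above the underside. Origin: centre of the underside, z up. Starts upright on the green mat. Pinch the tab across its 28 mm (along x), fingertips above the grey block, to clear the neighbours
- spacer3: One of four equal loose spacers, 80 g: grey block 24 mm thick (y), 60 wide (x), 40 high, its bottom 6 mm 2 mm narrower all round; upright red tab on its middle, 28 wide (x), 8 thick (y), from 40 to 76 mm above the underside. Origin: centre of the underside, z up. Starts upright on the green mat. Pinch the tab across its 28 mm (along x), fingertips above the grey block, to clear the neighbours
- spacer4: One of four equal loose spacers, 80 g: grey block 24 mm thick (y), 60 wide (x), 40 high, its bottom 6 mm 2 mm narrower all round; upright red tab on its middle, 28 wide (x), 8 thick (y), from 40 to 76 mm above the underside. Origin: centre of the underside, z up. Starts upright on the green mat. Pinch the tab across its 28 mm (along x), fingertips above the grey block, to clear the neighbours
- slot (a point): Middle of the carrier floor on the white bench mixer (290 x 200 mm, fixed), 66 mm above the table. z up, y along the gap: rack towards -y, jaw towards +y. The floor lies between two steel side lips (8 mm high, 76 mm apart along x); a spacer stands in it with its thickness along this y, either way round
- rack: Orange tube rack (72 mm along x, 46 mm along y, 40 mm high, capped tubes up to 74 mm above the carrier floor) locked to the mixer at a place that differs every time; it does not move. Origin: foot of its clamping face (which looks to +y of the carrier, towards the jaw), on the carrier floor. Same axes as slot
- pad_face (a point): Foot of the front face of the yellow spring pad on the jaw, at the carrier floor, across from the rack's face; same axes as slot. It moves with jaw and pad. The open gap is its distance from rack along y: 56 to 98 mm with the jaw open
- jaw (a joint): Travel of the blue jaw towards the rack (carrier -y), m: 0 open, 0.034 at its end stop. A return spring (3.2 N open to 4.6 N at the stop) opens it again when let go
- jaw_block: The blue jaw block, 66 mm along x, 48 mm along y, 40 mm high above the carrier floor, with an upright black handle plate on it (40 mm along x, 10 mm along y, from 40 to 81 mm above the carrier floor). Origin: on the carrier floor below the pad's rest face; block from 17 to 65 mm towards +y of it, handle centred 45 mm towards +y. Same axes as slot
- jaw_grip (a point): Point on the middle of the black handle plate, 68 mm above the carrier floor; the plate can be pinched across its 10 mm thickness (along carrier y) from above
- pad (a joint): How far the yellow spring pad is pressed back into the jaw, m: 0 free, 0.010 fully pressed in. It yields from 2 N (start) to 12 N (fully in), 1 N per mm; half way is 7 N, so about 11 N on the handle with the return spring
- pad_plate: The yellow pad plate, 66 mm along x, 6 mm thick, from 3 to 39 mm above the carrier floor; origin and axes as pad_face
- mat: Fixed green bench mat, 220 x 240 mm, 3 mm thick, on which the spacers start. Origin: centre of its underside
- reagent: Clear bottle, 56 mm wide, 110 mm high: bystander, leave alone
- amber: Amber jar, 48 mm wide, 90 mm high: bystander, leave alone

How it is judged (in metres and radians):
On the way, in this order (a step that is already met when the one before it is completed fails the run):
1. one spacer stands upright on the carrier floor between rack and jaw, let go, with the pad not pressed ((((z of spacer1 in the frame of slot between -0.003 and 0.004 m and angle between spacer1's own z axis and vertical below 0.1 rad and angle between the y axis of spacer1 and the y axis of slot, either way round below 0.25 rad and y of spacer1 in the frame of rack above 0.008 m and y of spacer1 in the frame of pad_face below -0.008 m and x of spacer1 in the frame of slot between -0.02 and 0.02 m) and contact force between the fingers and spacer1 below 0.3 N) or ((z of spacer2 in the frame of slot between -0.003 and 0.004 m and angle between spacer2's own z axis and vertical below 0.1 rad and angle between the y axis of spacer2 and the y axis of slot, either way round below 0.25 rad and y of spacer2 in the frame of rack above 0.008 m and y of spacer2 in the frame of pad_face below -0.008 m and x of spacer2 in the frame of slot between -0.02 and 0.02 m) and contact force between the fingers and spacer2 below 0.3 N) or ((z of spacer3 in the frame of slot between -0.003 and 0.004 m and angle between spacer3's own z axis and vertical below 0.1 rad and angle between the y axis of spacer3 and the y axis of slot, either way round below 0.25 rad and y of spacer3 in the frame of rack above 0.008 m and y of spacer3 in the frame of pad_face below -0.008 m and x of spacer3 in the frame of slot between -0.02 and 0.02 m) and contact force between the fingers and spacer3 below 0.3 N) or ((z of spacer4 in the frame of slot between -0.003 and 0.004 m and angle between spacer4's own z axis and vertical below 0.1 rad and angle between the y axis of spacer4 and the y axis of slot, either way round below 0.25 rad and y of spacer4 in the frame of rack above 0.008 m and y of spacer4 in the frame of pad_face below -0.008 m and x of spacer4 in the frame of slot between -0.02 and 0.02 m) and contact force between the fingers and spacer4 below 0.3 N)) and value of joint pad below 0.0015 m), for 0.2 s.
2. two spacers stand upright there side by side, let go ((((z of spacer1 in the frame of slot between -0.003 and 0.004 m and angle between spacer1's own z axis and vertical below 0.1 rad and angle between the y axis of spacer1 and the y axis of slot, either way round below 0.25 rad and y of spacer1 in the frame of rack above 0.008 m and y of spacer1 in the frame of pad_face below -0.008 m and x of spacer1 in the frame of slot between -0.02 and 0.02 m) and (z of spacer2 in the frame of slot between -0.003 and 0.004 m and angle between spacer2's own z axis and vertical below 0.1 rad and angle between the y axis of spacer2 and the y axis of slot, either way round below 0.25 rad and y of spacer2 in the frame of rack above 0.008 m and y of spacer2 in the frame of pad_face below -0.008 m and x of spacer2 in the frame of slot between -0.02 and 0.02 m) and contact force between the fingers and spacer1 below 0.3 N and contact force between the fingers and spacer2 below 0.3 N) or ((z of spacer1 in the frame of slot between -0.003 and 0.004 m and angle between spacer1's own z axis and vertical below 0.1 rad and angle between the y axis of spacer1 and the y axis of slot, either way round below 0.25 rad and y of spacer1 in the frame of rack above 0.008 m and y of spacer1 in the frame of pad_face below -0.008 m and x of spacer1 in the frame of slot between -0.02 and 0.02 m) and (z of spacer3 in the frame of slot between -0.003 and 0.004 m and angle between spacer3's own z axis and vertical below 0.1 rad and angle between the y axis of spacer3 and the y axis of slot, either way round below 0.25 rad and y of spacer3 in the frame of rack above 0.008 m and y of spacer3 in the frame of pad_face below -0.008 m and x of spacer3 in the frame of slot between -0.02 and 0.02 m) and contact force between the fingers and spacer1 below 0.3 N and contact force between the fingers and spacer3 below 0.3 N) or ((z of spacer1 in the frame of slot between -0.003 and 0.004 m and angle between spacer1's own z axis and vertical below 0.1 rad and angle between the y axis of spacer1 and the y axis of slot, either way round below 0.25 rad and y of spacer1 in the frame of rack above 0.008 m and y of spacer1 in the frame of pad_face below -0.008 m and x of spacer1 in the frame of slot between -0.02 and 0.02 m) and (z of spacer4 in the frame of slot between -0.003 and 0.004 m and angle between spacer4's own z axis and vertical below 0.1 rad and angle between the y axis of spacer4 and the y axis of slot, either way round below 0.25 rad and y of spacer4 in the frame of rack above 0.008 m and y of spacer4 in the frame of pad_face below -0.008 m and x of spacer4 in the frame of slot between -0.02 and 0.02 m) and contact force between the fingers and spacer1 below 0.3 N and contact force between the fingers and spacer4 below 0.3 N) or ((z of spacer2 in the frame of slot between -0.003 and 0.004 m and angle between spacer2's own z axis and vertical below 0.1 rad and angle between the y axis of spacer2 and the y axis of slot, either way round below 0.25 rad and y of spacer2 in the frame of rack above 0.008 m and y of spacer2 in the frame of pad_face below -0.008 m and x of spacer2 in the frame of slot between -0.02 and 0.02 m) and (z of spacer3 in the frame of slot between -0.003 and 0.004 m and angle between spacer3's own z axis and vertical below 0.1 rad and angle between the y axis of spacer3 and the y axis of slot, either way round below 0.25 rad and y of spacer3 in the frame of rack above 0.008 m and y of spacer3 in the frame of pad_face below -0.008 m and x of spacer3 in the frame of slot between -0.02 and 0.02 m) and contact force between the fingers and spacer2 below 0.3 N and contact force between the fingers and spacer3 below 0.3 N) or ((z of spacer2 in the frame of slot between -0.003 and 0.004 m and angle between spacer2's own z axis and vertical below 0.1 rad and angle between the y axis of spacer2 and the y axis of slot, either way round below 0.25 rad and y of spacer2 in the frame of rack above 0.008 m and y of spacer2 in the frame of pad_face below -0.008 m and x of spacer2 in the frame of slot between -0.02 and 0.02 m) and (z of spacer4 in the frame of slot between -0.003 and 0.004 m and angle between spacer4's own z axis and vertical below 0.1 rad and angle between the y axis of spacer4 and the y axis of slot, either way round below 0.25 rad and y of spacer4 in the frame of rack above 0.008 m and y of spacer4 in the frame of pad_face below -0.008 m and x of spacer4 in the frame of slot between -0.02 and 0.02 m) and contact force between the fingers and spacer2 below 0.3 N and contact force between the fingers and spacer4 below 0.3 N) or ((z of spacer3 in the frame of slot between -0.003 and 0.004 m and angle between spacer3's own z axis and vertical below 0.1 rad and angle between the y axis of spacer3 and the y axis of slot, either way round below 0.25 rad and y of spacer3 in the frame of rack above 0.008 m and y of spacer3 in the frame of pad_face below -0.008 m and x of spacer3 in the frame of slot between -0.02 and 0.02 m) and (z of spacer4 in the frame of slot between -0.003 and 0.004 m and angle between spacer4's own z axis and vertical below 0.1 rad and angle between the y axis of spacer4 and the y axis of slot, either way round below 0.25 rad and y of spacer4 in the frame of rack above 0.008 m and y of spacer4 in the frame of pad_face below -0.008 m and x of spacer4 in the frame of slot between -0.02 and 0.02 m) and contact force between the fingers and spacer3 below 0.3 N and contact force between the fingers and spacer4 below 0.3 N))), for 0.2 s.
At the end, for the whole second after the job is handed in: Fingers hold the jaw (over 2 N), at rest, pad pressed in 2 to 8.5 mm; spacers press on rack and pad with over 2 N each; every spacer is let go and stands upright on the carrier floor, square to the gap (0.25 rad), between rack and pad, or is off the mixer (30 mm below the carrier floor or lower) (value of joint pad between 0.002 and 0.0085 m and velocity of joint jaw between -0.01 and 0.01 m/s and contact force between the fingers and jaw_block above 2 N and (((z of spacer1 in the frame of slot between -0.003 and 0.004 m and angle between spacer1's own z axis and vertical below 0.1 rad and angle between the y axis of spacer1 and the y axis of slot, either way round below 0.25 rad and y of spacer1 in the frame of rack above 0.008 m and y of spacer1 in the frame of pad_face below -0.008 m and x of spacer1 in the frame of slot between -0.02 and 0.02 m) and contact force between spacer1 and rack above 2 N) or ((z of spacer2 in the frame of slot between -0.003 and 0.004 m and angle between spacer2's own z axis and vertical below 0.1 rad and angle between the y axis of spacer2 and the y axis of slot, either way round below 0.25 rad and y of spacer2 in the frame of rack above 0.008 m and y of spacer2 in the frame of pad_face below -0.008 m and x of spacer2 in the frame of slot between -0.02 and 0.02 m) and contact force between spacer2 and rack above 2 N) or ((z of spacer3 in the frame of slot between -0.003 and 0.004 m and angle between spacer3's own z axis and vertical below 0.1 rad and angle between the y axis of spacer3 and the y axis of slot, either way round below 0.25 rad and y of spacer3 in the frame of rack above 0.008 m and y of spacer3 in the frame of pad_face below -0.008 m and x of spacer3 in the frame of slot between -0.02 and 0.02 m) and contact force between spacer3 and rack above 2 N) or ((z of spacer4 in the frame of slot between -0.003 and 0.004 m and angle between spacer4's own z axis and vertical below 0.1 rad and angle between the y axis of spacer4 and the y axis of slot, either way round below 0.25 rad and y of spacer4 in the frame of rack above 0.008 m and y of spacer4 in the frame of pad_face below -0.008 m and x of spacer4 in the frame of slot between -0.02 and 0.02 m) and contact force between spacer4 and rack above 2 N)) and (((z of spacer1 in the frame of slot between -0.003 and 0.004 m and angle between spacer1's own z axis and vertical below 0.1 rad and angle between the y axis of spacer1 and the y axis of slot, either way round below 0.25 rad and y of spacer1 in the frame of rack above 0.008 m and y of spacer1 in the frame of pad_face below -0.008 m and x of spacer1 in the frame of slot between -0.02 and 0.02 m) and contact force between spacer1 and pad_plate above 2 N) or ((z of spacer2 in the frame of slot between -0.003 and 0.004 m and angle between spacer2's own z axis and vertical below 0.1 rad and angle between the y axis of spacer2 and the y axis of slot, either way round below 0.25 rad and y of spacer2 in the frame of rack above 0.008 m and y of spacer2 in the frame of pad_face below -0.008 m and x of spacer2 in the frame of slot between -0.02 and 0.02 m) and contact force between spacer2 and pad_plate above 2 N) or ((z of spacer3 in the frame of slot between -0.003 and 0.004 m and angle between spacer3's own z axis and vertical below 0.1 rad and angle between the y axis of spacer3 and the y axis of slot, either way round below 0.25 rad and y of spacer3 in the frame of rack above 0.008 m and y of spacer3 in the frame of pad_face below -0.008 m and x of spacer3 in the frame of slot between -0.02 and 0.02 m) and contact force between spacer3 and pad_plate above 2 N) or ((z of spacer4 in the frame of slot between -0.003 and 0.004 m and angle between spacer4's own z axis and vertical below 0.1 rad and angle between the y axis of spacer4 and the y axis of slot, either way round below 0.25 rad and y of spacer4 in the frame of rack above 0.008 m and y of spacer4 in the frame of pad_face below -0.008 m and x of spacer4 in the frame of slot between -0.02 and 0.02 m) and contact force between spacer4 and pad_plate above 2 N)) and (((z of spacer1 in the frame of slot between -0.003 and 0.004 m and angle between spacer1's own z axis and vertical below 0.1 rad and angle between the y axis of spacer1 and the y axis of slot, either way round below 0.25 rad and y of spacer1 in the frame of rack above 0.008 m and y of spacer1 in the frame of pad_face below -0.008 m and x of spacer1 in the frame of slot between -0.02 and 0.02 m) and contact force between the fingers and spacer1 below 0.3 N) or (z of spacer1 in the frame of slot below -0.03 m and contact force between the fingers and spacer1 below 0.3 N)) and (((z of spacer2 in the frame of slot between -0.003 and 0.004 m and angle between spacer2's own z axis and vertical below 0.1 rad and angle between the y axis of spacer2 and the y axis of slot, either way round below 0.25 rad and y of spacer2 in the frame of rack above 0.008 m and y of spacer2 in the frame of pad_face below -0.008 m and x of spacer2 in the frame of slot between -0.02 and 0.02 m) and contact force between the fingers and spacer2 below 0.3 N) or (z of spacer2 in the frame of slot below -0.03 m and contact force between the fingers and spacer2 below 0.3 N)) and (((z of spacer3 in the frame of slot between -0.003 and 0.004 m and angle between spacer3's own z axis and vertical below 0.1 rad and angle between the y axis of spacer3 and the y axis of slot, either way round below 0.25 rad and y of spacer3 in the frame of rack above 0.008 m and y of spacer3 in the frame of pad_face below -0.008 m and x of spacer3 in the frame of slot between -0.02 and 0.02 m) and contact force between the fingers and spacer3 below 0.3 N) or (z of spacer3 in the frame of slot below -0.03 m and contact force between the fingers and spacer3 below 0.3 N)) and (((z of spacer4 in the frame of slot between -0.003 and 0.004 m and angle between spacer4's own z axis and vertical below 0.1 rad and angle between the y axis of spacer4 and the y axis of slot, either way round below 0.25 rad and y of spacer4 in the frame of rack above 0.008 m and y of spacer4 in the frame of pad_face below -0.008 m and x of spacer4 in the frame of slot between -0.02 and 0.02 m) and contact force between the fingers and spacer4 below 0.3 N) or (z of spacer4 in the frame of slot below -0.03 m and contact force between the fingers and spacer4 below 0.3 N))); the arm keeps its last pose, push and grip.
It fails at once if the reagent is moved more than 20 mm (distance of reagent from where it was at the start of the episode above 0.02 m).
It fails at once if the amber is moved more than 20 mm (distance of amber from where it was at the start of the episode above 0.02 m).
It also fails if it takes over 72 s, if anything falls off the work surface, if the arm or the gripper's body presses on something with over 40 N, if the wrist force passes 120 N, or if a joint passes its speed limit or range.

## Robot

A 6-joint arm with a two-finger parallel gripper is mounted at the origin on the work surface. World frame = base frame: x ahead of the robot, y to its left, z up, the work surface at z = 0. Lengths are in mm, angles in rad, forces in N, time in s.
With the tool pointing down it reaches from about 375 to 750 mm from the base axis. Payload 9 kg.
Tool frame: the origin (TCP) lies midway between the tips of the shut fingers; the grasp point (between the pads) lies 19 mm behind it; z points along the fingers, y is the line along which they close (so a half turn about z gives the same grasp; the last joint's range is limited). The gripper opens to 85 mm and grips with 20 to 120 N. Pads are 22 mm wide; open, the fingers measure 114 mm over their backs; the gripper's body (76 mm by 85 mm) begins 54 mm behind the grasp point. The pads swing forward as they close: fully open they stand 13 mm farther back than shut.
Start: joints at [1.038, 0.104, 0.097, 1.564, 0, 1.353], TCP at [185.782, 570.549, 194.831] pointing down, gripper open.
Joint ranges: [-2.99, 2.99], [-0.84, 1.86], [-1.1, 1.16], [-1.84, 2.11], [-1.51, 1.56], [-3.14, 3.14]. Speed limits (rad/s): [2.22, 2.22, 2.57, 3.14, 3.14, 3.14].

## Interface

Orientations are given as a rotation vector (axis times angle).
In Python, from rig import r gives the robot as it stands. Calls block until the motion is done:
- r.move_to(position, orientation): joint-space move of the TCP to a pose.
- r.servo_line(position, ori=None, feed=150, max_force=None): straight line of the TCP; ori=None keeps the orientation; feed is the mean speed in mm/s. With max_force (N) it stops when the force on the tool has changed by that much, and returns True; else False.
- r.movej(angles): joint-space move.
- r.open_gripper() and r.clamp(squeeze=None): open the fingers fully, or close them until they stop; squeeze is the grip in N (None keeps the last).
- r.sleep(seconds).
- r.ik(position, orientation): joint angles nearest the present ones, or None.
- r.state(): the state.
- r.snapshot(name): name is "side" or "top" or "wrist"; returns the picture (420x560x3 uint8, red, green, blue); there is no depth.
- r.camera_model(name): a dict with "mtx" (3x3 intrinsics, pixels), "distortion" ([k1, k2, p1, p2, k3] as OpenCV has them; the pictures are not rectified), "R" (3x3) and "t" (3): a world point X has camera coordinates R X + t; the wrist camera has in their place "tool_from_camera" (4x4, takes a point from camera to tool coordinates, whose origin is the TCP and whose axes are the flange's). Camera axes: x right, y down, z forward; pixel columns grow to the right and rows downward; lengths in mm; the calibration is good to about 2 mm. A picture is of the moment at which its call begins: read the wrist's pose just before it. camera_model takes no time and is no camera call.
A pose or a line that the arm cannot do raises r.MotionError and nothing moves.
- r.finish_job(): hands the job in; it is judged then, once.
The state is a dict: "t": time; "joint_positions": joint angles; "joint_velocities": joint speeds; "joint_torque": joint torques, N m; "eef_pos": TCP position; "ee_rot": TCP orientation; "force": force on the tool from outside, world axes, zero at the start; "torque": the same for the moment, N m; "opening": finger opening in mm; "grip_force": force on a finger pad.
Only numpy, scipy, OpenCV 4.12 (cv2) and the standard library are available. Lean on these libraries where they do the work, as an engineer would, in place of code of your own. Each camera call takes 0.05 s, during which the arm holds its last target. There are 200 camera calls.

## Working session

There is one attempt and no reset: what is moved stays moved. The work goes in short steps, each a Python script; the robot and the scene stay as the last script left them, time stands still between calls to the robot, and variables do not carry over. Pictures are saved under pics/ and viewed, at most 11 in all, crops included, and the job is handed in when it is done.

```bash
mkdir -p pics; python3 - <<'E'
from rig import r
import cv2,json
for n in ("top","side"):
    im=r.snapshot(n); cv2.imwrite(f"pics/{n}0.png",im[:,:,::-1])
    c=r.camera_model(n); print(n,c)
print(r.state()['t'], r.state()['ee_rot'])
E
```

```text
top {'mtx': array([[449.33420069,   0.        , 278.62344889],
       [  0.        , 449.33420069, 216.34441049],
       [  0.        ,   0.        ,   1.        ]]), 'distortion': array([-0.13976565,  0.        ,  0.        ,  0.        ,  0.        ]), 'R': array([[-0.05324806, -0.99857159,  0.00440721],
       [-0.97726429,  0.05120379, -0.20574905],
       [ 0.20522949, -0.01526274, -0.97859486]]), 't': array([ -15.29512078,  566.47706363, 1053.2733121 ])}
side {'mtx': array([[438.53658099,   0.        , 278.99379028],
       [  0.        , 438.53658099, 207.31219558],
       [  0.        ,   0.        ,   1.        ]]), 'distortion': array([0.04301105, 0.        , 0.        , 0.        , 0.        ]), 'R': array([[ 0.99837971, -0.05379867, -0.01853815],
       [-0.04413087, -0.52638024, -0.84910324],
       [ 0.03592251,  0.84854555, -0.52790153]]), 't': array([-580.35922555,   99.30820412, 1044.32178814])}
0.1 [-4.92371375e-01 -3.10229309e+00  1.71751696e-03]
```

View pics/top0.png

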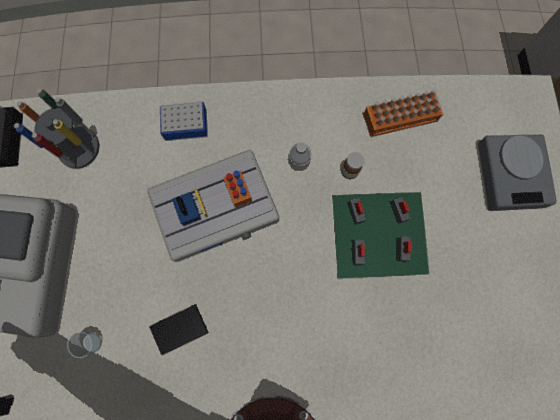

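View pics/side0.png

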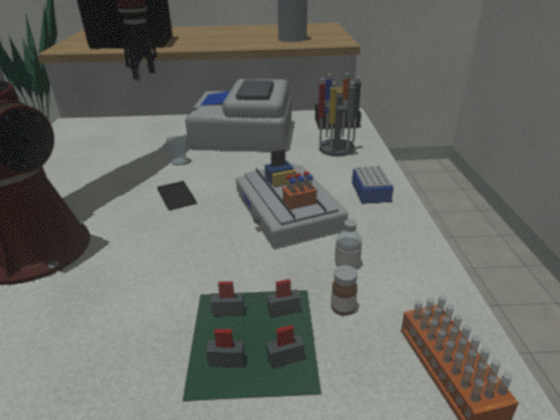

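The top view shows the mixer at px (213,205), with its jaw at (186,207), pad at (200,203) and rack at (237,187). The four spacers are at (357,210), (402,209), (360,251) and (405,248). The bottle is at (300,157) and the amber jar at (351,165). Next I'll get coarse positions, then look from the wrist.

```bash
cat > h.py <<'E'
from rig import r
import cv2, numpy as np
from scipy.spatial.transform import Rotation as Ro
def cam(n, st=None):
    c=r.camera_model(n)
    if n!="wrist": R,t=c["R"],c["t"]
    else:
        st=st or r.state(); T=np.eye(4); T[:3,:3]=Ro.from_rotvec(st["ee_rot"]).as_matrix(); T[:3,3]=st["eef_pos"]
        W=np.linalg.inv(T@c["tool_from_camera"]); R,t=W[:3,:3],W[:3,3]
    return c["mtx"],np.array(c["distortion"]),R,t
def cast(C,px,z):
    K,d,R,t=C; p=cv2.undistortPoints(np.float64(px).reshape(-1,1,2),K,d).reshape(-1,2)
    D=np.c_[p,np.ones(len(p))]@R; o=-R.T@t
    return o+D*((z-o[2])/D[:,2])[:,None]
def proj(C,X):
    K,d,R,t=C; return cv2.projectPoints(np.float64(X).reshape(-1,1,3),cv2.Rodrigues(R)[0],t,K,d)[0].reshape(-1,2)
def blobs(im,lo,hi,amin=8):
    h=cv2.cvtColor(im,cv2.COLOR_RGB2HSV)
    m=cv2.inRange(h,np.array(lo),np.array(hi))
    if lo[0]==0 and hi[0]<15: m|=cv2.inRange(h,np.array((180-hi[0],lo[1],lo[2])),np.array((180,)+tuple(hi[1:])))
    cs=cv2.findContours(m,cv2.RETR_EXTERNAL,cv2.CHAIN_APPROX_NONE)[0]
    return [c for c in cs if cv2.contourArea(c)>=amin]
def down(yaw):  # tool z down; fingers close along world angle yaw
    y=np.array([np.cos(yaw),np.sin(yaw),0]); z=np.array([0,0,-1.]); 
    return Ro.from_matrix(np.c_[np.cross(y,z),y,z]).as_rotvec()
E
python3 - <<'E'
from h import *
im=cv2.imread("pics/top0.png")[:,:,::-1].copy(); C=cam("top")
for c in blobs(im,(0,120,80),(8,255,255)):
    m=c.reshape(-1,2).mean(0); print("red",m.round(1),cv2.contourArea(c),cast(C,[m],65).round()[0])
for n,lo,hi,z in (("yellow",(20,100,80),(33,255,255),90),("blue",(100,120,40),(125,255,255),106),("green",(60,80,30),(90,255,255),3)):
    for c in blobs(im,lo,hi,25):
        m=c.reshape(-1,2).mean(0); print(n,m.round(1),cv2.contourArea(c),cast(C,[m],z).round()[0])
print(cast(C,[(148,189),(253,151),(279,211),(176,260)],50).round())
print(cast(C,[(300,157),(351,165)],60).round())
st=r.state(); print(Ro.from_rotvec(st["ee_rot"]).as_matrix().round(2)); print(r.camera_model("wrist"))
E
```

```text
red [362.4 249.9] 31.0 [ 469. -245.   65.]
red [409.3 246. ] 29.0 [ 472. -362.   65.]
red [405.5 205.5] 26.0 [ 575. -364.   65.]
red [360.  206.3] 28.5 [ 579. -249.   65.]
red [235.  192.5] 26.0 [630.  60.  65.]
red [231.9 184.4] 27.0 [651.  67.  65.]
red [228.7 176.1] 23.5 [674.  75.  65.]
red [ 38.4 137.8] 11.0 [813. 588.  65.]
yellow [200.1 201.5] 48.0 [605. 144.  90.]
blue [184.8 208.7] 364.0 [585. 179. 106.]
blue [ 27.6 135. ] 85.5 [805. 596. 106.]
blue [190.6 127.3] 319.5 [793. 163. 106.]
green [379.2 235. ] 7069.5 [ 514. -305.    3.]
[[656. 284.  50.]
 [742.  12.  50.]
 [580. -47.  50.]
 [470. 213.  50.]]
[[ 716. -108.   60.]
 [ 689. -237.   60.]]
[[-0.95  0.31 -0.  ]
 [ 0.31  0.95 -0.  ]
 [ 0.   -0.   -1.  ]]
{'mtx': array([[357.02755161,   0.        , 283.42153387],
       [  0.        , 357.02755161, 217.6706314 ],
       [  0.        ,   0.        ,   1.        ]]), 'distortion': array([-0.09150191,  0.        ,  0.        ,  0.        ,  0.        ]), 'tool_from_camera': array([[ 7.54688440e-04, -9.62562243e-01, -2.71059694e-01,
         6.81097793e+01],
       [ 9.99999679e-01,  7.99525977e-04, -5.49890706e-05,
         1.23079216e+00],
       [ 2.69649670e-04, -2.71059566e-01,  9.62562538e-01,
        -1.79787580e+02],
       [ 0.00000000e+00,  0.00000000e+00,  0.00000000e+00,
         1.00000000e+00]])}
```

```bash
python3 - <<'E'
from h import *
import pickle
def look(p,yaw,name):
    r.move_to(p,down(yaw)); r.sleep(0.2); st=r.state(); im=r.snapshot("wrist")
    cv2.imwrite(f"pics/{name}.png",im[:,:,::-1]); pickle.dump((im,cam("wrist",st)),open(name+".pkl","wb"))
    print(name,st["t"],st["eef_pos"],st["joint_positions"])
look([605,120,290],0.35,"mix")
look([524,-305,290],0.0,"mat")
E
```

```text
mix 2.525 [604.83362394 120.63828893 289.97963541] [-1.48606582e-02  2.06815941e-01  3.84831479e-01  1.74883015e+00
  3.78553822e-05  1.20493180e+00]
mat 4.3667 [ 524.46483215 -304.20104939  290.06582783] [-7.41039810e-01  1.72712434e-01  3.46828955e-01  1.74482575e+00
  3.91994341e-05  8.28334292e-01]
```

View pics/mix.png

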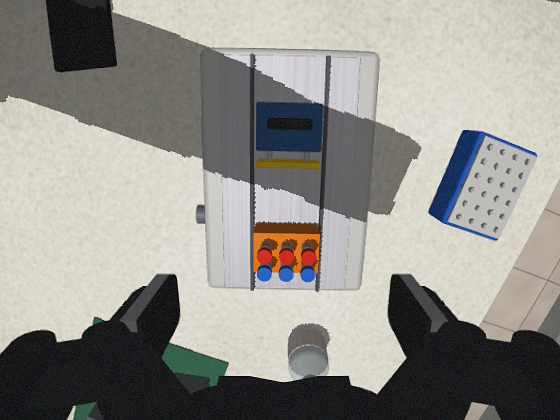

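View pics/mat.png

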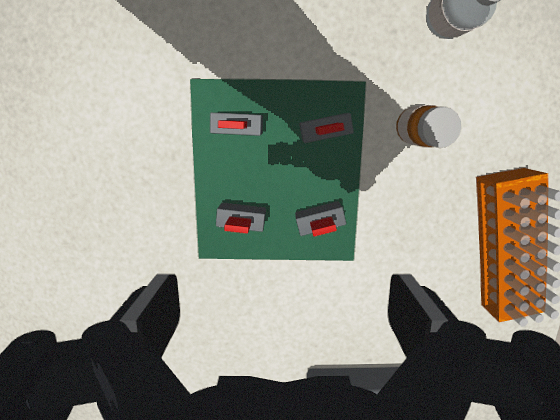

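The mixer view shows the lips at columns 252 and 328→318, the pad's front edge near row 166, the rack's top edge near row 233 and its foot near 224. The mat view shows red tabs at (233,125), (329,129), (237,226) and (323,229). Now I'll measure these edges.

```bash
cat > meas.py <<'E'
from h import *
def edge(c, C, z, trim=2, lower=True):
    p=c.reshape(-1,2); cols=np.unique(p[:,0])[trim:-trim or None]
    q=np.array([(x,(p[p[:,0]==x,1].max()+.5 if lower else p[p[:,0]==x,1].min()-.5)) for x in cols],float)
    k=np.polyfit(q[:,0],q[:,1],1)
    for _ in range(3):
        e=q[:,1]-np.polyval(k,q[:,0]); g=abs(e)<1.0; k=np.polyfit(q[g,0],q[g,1],1)
    x0,x1=q[g,0].min()-trim-.5,q[g,0].max()+trim+.5
    return cast(C,[(x0,np.polyval(k,x0)),(x1,np.polyval(k,x1))],z)
def tabs(im,C,z=79,amin=40):
    out=[]
    for c in blobs(im,(0,120,50),(8,255,255),amin):
        w=edge(c,C,z); d=w[1]-w[0]; L=np.hypot(*d[:2]); a=np.arctan2(d[1],d[0]); m=w.mean(0)[:2]+4*np.array([-np.sin(a),np.cos(a)])
        out.append((*m,a,L,cv2.minAreaRect(c)))
    return out
E
python3 - <<'E'
from meas import *
import pickle
im,C=pickle.load(open("mat.pkl","rb"))
for t in tabs(im,C): print(np.round(t[:4],3),np.round(t[4][0]))
h=cv2.cvtColor(im,cv2.COLOR_RGB2HSV)
im,C=pickle.load(open("mix.pkl","rb"))
g=cv2.cvtColor(im,cv2.COLOR_RGB2GRAY).astype(float)
# side lips: darkest column per row
for lo,hi in ((240,264),(310,340)):
    q=[(lo+np.average(np.arange(hi-lo),weights=np.clip(np.median(g[y,lo:hi])-15-g[y,lo:hi],0.01,None)**2),y) for y in list(range(58,95))+list(range(180,220))+list(range(236,288))]
    w=cast(C,q,74); k=np.polyfit(w[:,1],w[:,0],1)
    for _ in range(4):
        e=w[:,0]-np.polyval(k,w[:,1]); s=abs(e)<2; k=np.polyfit(w[s,1],w[s,0],1)
    print("lip",k,s.sum(),len(s),"yaw of carrier x",-np.arctan(k[0]))
hs=lambda lo,hi: [c for c in blobs(im,lo,hi,60)]
for c in hs((22,120,50),(33,255,255)): print("pad",cv2.boundingRect(c),edge(c,C,105,5).round(1))
for c in hs((8,150,50),(20,255,255)): print("rack",cv2.boundingRect(c),"foot",edge(c,C,66,5,False).round(1))
m=im[215:250,285]; print([tuple(v) for v in m[::1]])
hb=blobs(im[60:155,240:340].copy(),(100,80,20),(125,255,255),200)
for c in hb:
    c=c+np.array([240,60]); print("jaw",cv2.boundingRect(c),cast(C,[np.array(cv2.minAreaRect(c)[0])],106).round(1))
E
```

```text
[ 5.70727e+02 -3.60040e+02  2.47000e-01  3.07490e+01] [323. 226.]
[ 4.71839e+02 -3.57755e+02 -1.08000e-01  3.01270e+01] [237. 224.]
[ 5.73849e+02 -2.45938e+02  2.04000e-01  3.05680e+01] [329. 128.]
[ 4.69915e+02 -2.41184e+02 -6.60000e-02  3.00920e+01] [232. 124.]
lip [-3.64601035e-01  6.14255487e+02] 60 129 yaw of carrier x 0.349622748498898
lip [-3.36275288e-01  6.92077013e+02] 92 129 yaw of carrier x 0.324395972651704
pad (256, 158, 65, 11) [[572.1 130.2 105. ]
 [635.  151.9 105. ]]
rack (253, 223, 67, 50) foot [[589.   61.3  66. ]
 [663.9  86.8  66. ]]
[(np.uint8(205), np.uint8(204), np.uint8(207)), (np.uint8(205), np.uint8(202), np.uint8(208)), (np.uint8(207), np.uint8(202), np.uint8(209)), (np.uint8(203), np.uint8(199), np.uint8(206)), (np.uint8(204), np.uint8(202), np.uint8(206)), (np.uint8(205), np.uint8(205), np.uint8(208)), (np.uint8(210), np.uint8(210), np.uint8(214)), (np.uint8(123), np.uint8(116), np.uint8(115)), (np.uint8(89), np.uint8(51), np.uint8(26)), (np.uint8(98), np.uint8(52), np.uint8(20)), (np.uint8(97), np.uint8(54), np.uint8(17)), (np.uint8(92), np.uint8(43), 
[... 384 characters left out ...]
.uint8(126), np.uint8(33)), (np.uint8(225), np.uint8(123), np.uint8(35)), (np.uint8(223), np.uint8(123), np.uint8(32)), (np.uint8(228), np.uint8(126), np.uint8(37)), (np.uint8(229), np.uint8(124), np.uint8(29)), (np.uint8(193), np.uint8(117), np.uint8(57)), (np.uint8(108), np.uint8(80), np.uint8(67)), (np.uint8(74), np.uint8(61), np.uint8(50)), (np.uint8(78), np.uint8(66), np.uint8(55)), (np.uint8(77), np.uint8(62), np.uint8(53)), (np.uint8(72), np.uint8(61), np.uint8(51)), (np.uint8(97), np.uint8(80), np.uint8(57)), (np.uint8(107), np.uint8(60), np.uint8(46)), (np.uint8(88), np.uint8(22), np.uint8(15)), (np.uint8(85), np.uint8(17), np.uint8(20))]
jaw (256, 102, 67, 50) [[589.8 179.9 106. ]]
```

Yaw of the carrier x axis is 0.332 and the gap is about 71 mm, so two spacers will do. They leave about 23 mm plus 5 mm of pad travel against 34 mm available. The lip separation comes out at 76.3 mm, as specified. Placing the first spacer.

```bash
cat > place.py <<'E'
from meas import *
YAW=.332; ex=np.array([np.cos(YAW),np.sin(YAW)]); ey=np.array([-ex[1],ex[0]])
def w(u,v): return u*ex+v*ey
def go(p,z,yaw): r.move_to([*p,z],down(yaw))
def pick(p,yaw):
    go(p,150,yaw); r.servo_line([*p,45.],feed=120,max_force=15) and print("touched")
    r.clamp(30); s=r.state(); print("grip",s["opening"],s["grip_force"],s["eef_pos"],s["t"])
    r.servo_line([*p,220.],feed=250)
def put(u,v):
    p=w(u,v); go(p,220,YAW); r.servo_line([*p,125.],feed=200)
    hit=r.servo_line([*p,104.5],feed=25,max_force=5); s=r.state(); print("put",hit,s["eef_pos"],s["force"])
    if s["eef_pos"][2]<115: r.open_gripper(); r.servo_line([*p,260.],feed=250)
    print(r.state()["t"])
E
python3 - <<'E'
from place import *
import pickle
im,C=pickle.load(open("mix.pkl","rb")); print("rack top edge v",[np.dot(cast(C,[(285,232.8)],106)[0][:2],ey)])
pick(np.array([573.8,-245.9]),.204)
put(616.7,-118)
st=r.state(); im=r.snapshot("wrist"); cv2.imwrite("pics/p1.png",im[:,:,::-1])
E
```

```text
rack top edge v [np.float64(-133.1099209543012)]
grip 0.07857008852888688 0.0 [ 573.79241988 -245.87740016   44.99176647] 6.8917
put False [621.56678272  89.45505196 104.668012  ] [0.08865513 0.3248553  0.70351936]
12.1667
```

View pics/p1.png

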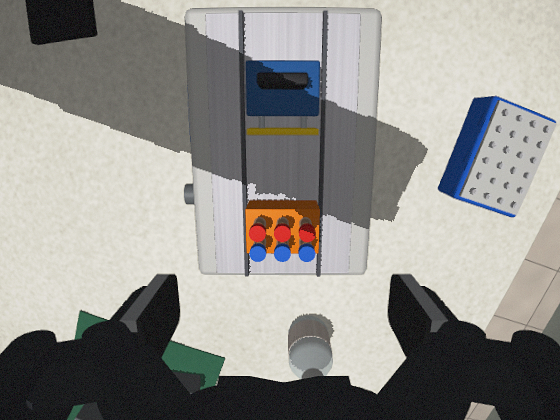

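The grip closed on nothing (opening 0.08 mm), so the tab was missed. The mixer is unchanged. I'll look at the mat again.

```bash
python3 - <<'E'
from place import *
import pickle
go([524,-305],290,0.0); r.sleep(.2); st=r.state(); im=r.snapshot("wrist"); s=r.snapshot("side")
print(st["t"],st["opening"])
C=cam("wrist",st); pickle.dump((im,C),open("mat2.pkl","wb"))
cv2.imwrite("pics/m2.png",np.hstack([im[60:280,170:390],s[250:400,170:390][np.r_[0:150,[149]*70]]])[:,:,::-1].repeat(1,0))
for t in tabs(im,C): print(np.round(t[:4],3),np.round(t[4][0]))
S=cam("side")
for c in blobs(s,(0,120,80),(8,255,255),30):
    m=cv2.minAreaRect(c)[0]; print("side",np.round(m),cast(S,[m],61).round(1))
E
```

```text
13.925 85.48076124127952
[ 5.70743e+02 -3.59922e+02  2.47000e-01  3.07420e+01] [323. 226.]
[ 4.71892e+02 -3.57814e+02 -1.14000e-01  3.01370e+01] [237. 224.]
[ 5.73854e+02 -2.45889e+02  2.05000e-01  3.05700e+01] [329. 128.]
[ 4.69932e+02 -2.41186e+02 -6.40000e-02  3.00870e+01] [232. 124.]
side [222. 338.] [[ 469.9 -356.9   61. ]]
side [283. 330.] [[ 570.8 -347.    61. ]]
side [226. 288.] [[ 468.8 -239.    61. ]]
```

View pics/m2.png

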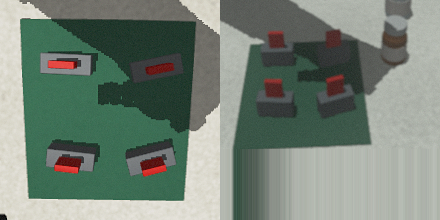

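The spacers haven't moved and the wrist and side positions agree, so the fingers must not sit where I assumed. I'll go to the grasp pose with the gripper open and look.

```bash
python3 - <<'E'
from place import *
p=np.array([573.8,-245.9]); go(p,150,.204); r.servo_line([*p,45.],feed=120,max_force=15)
st=r.state(); print(st["eef_pos"],st["ee_rot"],st["t"]); C=cam("wrist",st)
im=r.snapshot("wrist"); s=r.snapshot("side")
print(proj(C,[[*p,45],[*p,79]]),proj(cam("side"),[[*p,45],[*p,79]]))
cv2.imwrite("pics/g1.png",np.hstack([im[130:420,100:460],cv2.resize(s[220:345,200:380],None,fx=2.32,fy=2.32)])[:,:780,::-1])
E
```

```text
[ 574.39343667 -246.36561391   46.11144316] [1.98278895e+00 2.43477500e+00 1.98842259e-04] 15.7333
[[280.33527777 249.58469722]
 [279.7453074  276.65750632]] [[281.58240363 294.48697156]
 [281.29841162 280.80325693]]
```

View pics/g1.png

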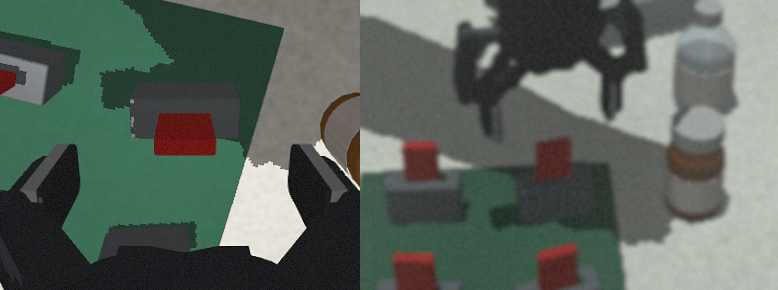

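The fingers stand about 35 mm higher than the stated TCP suggests: the 85 mm opening spans 212 px in the wrist view, which gives a depth of 144 mm instead of about 179. That explains the miss. I'll measure the true offset by touching empty table with shut fingers.

```bash
python3 - <<'E'
from place import *
p=np.array([573.8,-245.9]); r.servo_line([*p,170.],feed=250)
q=[500,-110]; go(q,90,.204); r.clamp(30); r.sleep(.2); print(r.state()["opening"],r.state()["eef_pos"],r.state()["force"])
try:
    print(r.servo_line([*q,-38.],feed=35,max_force=4))
except r.MotionError as e: print("ERR",e)
s=r.state(); print(s["eef_pos"],s["force"],s["t"])
r.servo_line([*q,100.],feed=200); r.open_gripper(); print(r.state()["t"],r.state()["opening"])
E
```

```text
-0.12738703721242137 [ 499.99240774 -109.95993557   90.01205343] [-0.00347547 -0.39152191 -0.89945054]
True
[ 500.01320527 -109.97552928  -36.47206087] [ 0.12108451 -0.38462002  5.82162851] 21.525
23.1417 85.13330097653764
```

The true fingertips are 35.5 mm short of the stated TCP. I'll correct for that and pick again.

```bash
sed -i 's/45\.\],feed=120/10.],feed=150/; s/go(p,150,yaw)/go(p,90,yaw)/; s/125\.\],feed=200/84.],feed=200/; s/104\.5\],feed=25/69.],feed=20/; s/\[2\]<115/[2]<78/; s/260\.\],feed=250/200.],feed=250/; s/220\.\],feed=250)/160.],feed=250)/; s/go(p,220,YAW)/go(p,160,YAW)/' place.py
sed -i '/print("grip"/a\    if s["opening"]<20: raise SystemExit("miss")' place.py
python3 - <<'E'
from place import *
import pickle
pick(np.array([573.8,-245.9]),.204)
put(616.7,-118)
st=r.state(); im=r.snapshot("wrist"); C=cam("wrist",st)
cv2.imwrite("pics/p2.png",im[:,:,::-1])
for t in tabs(im,C,142): print(np.round(t[:4],3),"uv",np.dot(t[:2],ex),np.dot(t[:2],ey))
E
```

```text
grip 27.321437832066376 34.28616642951965 [ 573.98628521 -246.08949053   10.3885898 ] 25.05
put True [621.91603551  89.550089    73.28124135] [0.52053983 1.53075067 3.91623909]
29.4333
[ 506.03  -141.354    0.816   21.144] uv 432.3251329891359 -298.56789973619016
[6.52121e+02 6.64810e+01 3.65000e-01 1.15710e+01] uv 638.1783539832112 -149.69806559802163
[6.31391e+02 5.93800e+01 3.33000e-01 1.22780e+01] uv 616.2664466979546 -149.6546870914383
[6.10396e+02 5.30680e+01 3.04000e-01 1.30150e+01] uv 594.3600715108545 -148.77854932784385
[6.23134e+02 8.98680e+01 3.33000e-01 2.85830e+01] uv 618.3977220230186 -118.14004316471075
```

View pics/p2.png

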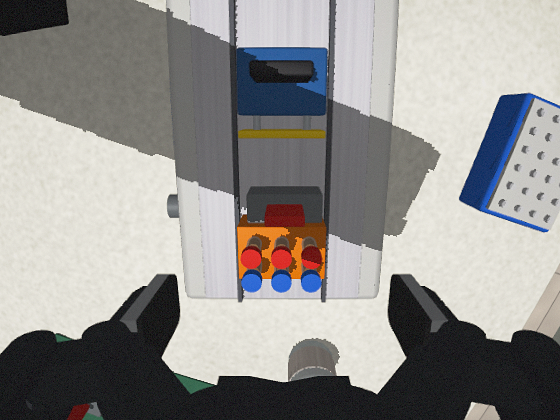

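The first spacer stands upright at uv (618, -118), yaw 0.333, its tab at px (284,215) just in front of the rack. Next is the second spacer.

```bash
python3 - <<'E'
from place import *
pick(np.array([469.9,-241.2]),-.065)
put(616.7,-87)
st=r.state(); im=r.snapshot("wrist"); C=cam("wrist",st)
cv2.imwrite("pics/p3.png",im[:,:,::-1])
for t in tabs(im,C,142): print(np.round(t[:4],3),"uv",np.dot(t[:2],ex),np.dot(t[:2],ey))
E
```

```text
grip 27.275450342836397 34.5927357673645 [ 470.07364181 -241.43010083   10.36093122] 32.1417
put True [611.30413336 118.77272295  73.22340618] [-0.77833255  0.30347753  5.68976101]
36.6917
[6.51664e+02 6.63700e+01 2.94000e-01 1.20140e+01] uv 637.710628536226 -149.6537365516665
[6.31547e+02 5.94380e+01 3.69000e-01 1.19890e+01] uv 616.4329735006787 -149.65057660091935
[6.10749e+02 5.25670e+01 2.27000e-01 1.20360e+01] uv 594.5312982609802 -149.36751286039762
[6.2314e+02 8.9896e+01 3.3300e-01 2.8156e+01] uv 618.4117578368728 -118.11593648576022
[6.12349e+02 1.18944e+02 3.33000e-01 2.85840e+01] uv 617.6781505790046 -87.1366638137413
```

View pics/p3.png

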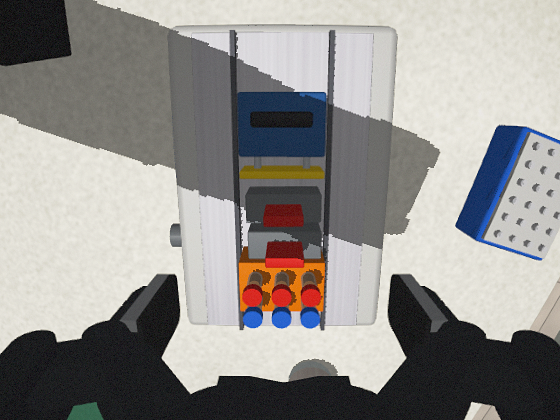

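Both spacers stand square, at v = -118 and -87, with their tabs at (285,252) and (283,214) and the pad clear at row 173. Now I'll push the handle from behind with shut fingers.

```bash
cat > push.py <<'E'
from place import *
def L(v,feed,mf=None):
    h=r.servo_line([*w(617,v),78.5],feed=feed,max_force=mf); r.sleep(.15); s=r.state()
    print("v",round(float(np.dot(s["eef_pos"][:2],ey)),2),"hit",h,"Fv",round(float(np.dot(s["force"][:2],ey)),2),"F",s["force"].round(1) if hasattr(s["force"],"round") else s["force"],"t",s["t"]); return h
E
python3 - <<'E'
from push import *
r.clamp(40); go(w(617,16),150,YAW)
r.servo_line([*w(617,16),78.5],feed=150,max_force=10) and print("touch!")
L(-14,50,12)
L(-22,25,9)
im=r.snapshot("wrist"); cv2.imwrite("pics/j1.png",im[:,:,::-1])
E
```

```text
v -13.76 hit False Fv 2.48 F [0.3 2.7 2.2] t 39.5667
v -21.94 hit False Fv 3.24 F [-0.   3.4  2.7] t 40.1833
```

View pics/j1.png

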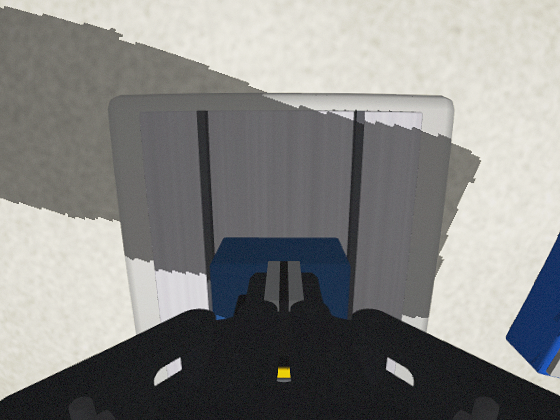

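The fingers sit behind the handle and the jaw is moving against about 3 N. I'll keep pushing slowly and stop on force.

```bash
python3 - <<'E'
from push import *
for v in range(-24,-46,-2):
    L(v,12,6)
    F=np.dot(r.state()["force"][:2],ey)
    if F>8: break
E
```

```text
v -23.75 hit False Fv 4.07 F [0.1 4.4 1.3] t 40.7
v -25.43 hit False Fv 6.13 F [-0.9  6.2  2.8] t 41.1667
v -27.03 hit False Fv 7.76 F [-2.7  7.3  2.2] t 41.6333
v -28.67 hit False Fv 10.91 F [-2.3 10.8  3.1] t 42.1
```

```bash
python3 - <<'E'
from push import *
r.sleep(.4)
F=[]
for _ in range(8): r.sleep(.05); s=r.state(); F.append(np.dot(s["force"][:2],ey))
print(np.round(F,2),np.dot(s["eef_pos"][:2],ey),s["t"])
im=r.snapshot("side"); t=r.snapshot("top")
cv2.imwrite("pics/e.png",np.hstack([cv2.resize(im[140:250,225:355],None,fx=3,fy=3),cv2.resize(t[145:255,145:275],None,fx=3,fy=3)])[:,:,::-1])
E
```

```text
[10.4   9.55  9.01  9.72  9.36 10.13 10.35  9.47] -28.65605939421676 42.9
```

View pics/e.png

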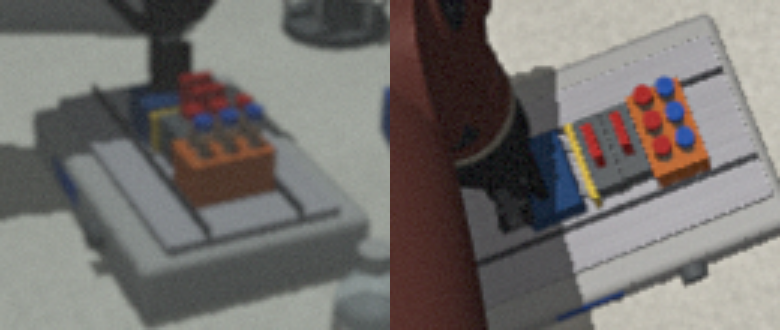

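The top view shows the stack closed up between rack and pad, both spacers square. The mean force of about 10 N puts the pad near 3.8 mm. I'll push 1 mm more and hand in.

```bash
python3 - <<'E'
from push import *
L(-30.2,8,6); r.sleep(.5)
F=[]
for _ in range(8): r.sleep(.05); s=r.state(); F.append(np.dot(s["force"][:2],ey))
print(np.mean(F),np.dot(s["eef_pos"][:2],ey),s["t"])
if 8<np.mean(F)<13: print(r.finish_job())
E
```

```text
v -28.69 hit False Fv 11.81 F [-1.5 12.   2.5] t 43.4
10.450998261589598 -28.68293571487533 44.3
the job is handed in; nothing more can be done
None
```

The job is handed in after 44.3 s: two spacers are squeezed upright between rack and jaw, with the shut fingers pushing the handle at about 10.5 N; I estimate the pad about 4 mm in from that force, and the verdict was not reported.

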